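Sweep the coat buttons into the tray

TASK

Clear the sewing table: with the fingertips, sweep the three loose coat buttons across the table top and through the open mouth of the low wooden tray, until each lies flat and wholly inside it. Slide them along the table, without picking them up or flicking them, and leave the thimble, the spool and everything else standing where it is.

Things in the scene. Friction and masses are not known exactly. Their poses are not given: they have to be found in the camera images.
- tray: low three-sided wooden tray fixed to the table, felt floor level with the table top (no lip). Inside 190 mm wide (its x) and 120 mm deep (its y); walls 8 mm thick, 18 mm high at -x, +x and at the back (+y); the whole -y side is the open mouth. Origin: centre of the inner floor; mouth at y = -60 mm, back wall's inner face at y = +60 mm. Yaw varies by about 17 degrees either way
- button1: loose horn-coloured coat button, a round disc 36 mm across and 8 mm thick with four small holes, about 12 g, lying flat on the table; the three are alike. Origin: centre of its underside, z up. It slides on the table when pushed at its rim
- button2: loose horn-coloured coat button, a round disc 36 mm across and 8 mm thick with four small holes, about 12 g, lying flat on the table; the three are alike. Origin: centre of its underside, z up. It slides on the table when pushed at its rim
- button3: loose horn-coloured coat button, a round disc 36 mm across and 8 mm thick with four small holes, about 12 g, lying flat on the table; the three are alike. Origin: centre of its underside, z up. It slides on the table when pushed at its rim
- thimble: bystander: steel thimble standing among the buttons, 21 mm across, 25 mm high, light. Origin: centre of its underside
- spool: bystander: small wooden spool with thread standing among the buttons, 30 mm across, 40 mm high, light. Origin: centre of its underside
- weight: bystander: dark steel pattern weight, 48 mm across, 24 mm high. Origin: centre of its underside
- chalk: bystander: square white tailor's chalk, 45 x 45 x 8 mm. Origin: centre of its underside
- shears: bystander: tailor's shears lying flat, 12 mm high. Origin: under the pivot; blades reach 136 mm along +x, handles 118 mm along -x, at most 50 mm either side
- cone_white: bystander: large upright cone of white thread, 84 mm across at the foot, 118 mm high. Origin: centre of its underside
- cone_brown: bystander: large upright cone of brown thread, 84 mm across at the foot, 118 mm high. Origin: centre of its underside

How it is judged (in metres and radians):
At the end, for the whole second after the job is handed in: All three buttons lie flat (tilt under 0.15 rad, underside within 5 mm of the table) and still between the tray's walls, each centre at least 17 mm inside the line of the mouth; no bystander is more than 15 mm from where it stood (x of button1 in the frame of tray between -0.095 and 0.095 m and y of button1 in the frame of tray between -0.043 and 0.06 m and height (world z) of each of button1, button2, button3 below 0.005 m and angle between each of button1, button2, button3's own z axis and vertical below 0.15 rad and linear speed of each of button1, button2, button3 below 0.01 m/s and x of button2 in the frame of tray between -0.095 and 0.095 m and y of button2 in the frame of tray between -0.043 and 0.06 m and x of button3 in the frame of tray between -0.095 and 0.095 m and y of button3 in the frame of tray between -0.043 and 0.06 m and distance of each of thimble, spool, weight, chalk, shears, cone_white, cone_brown from where it was at the start of the episode below 0.015 m); the robot touches nothing.
It fails at once if a button is lifted off the table (underside more than 15 mm above it) (height (world z) of any of button1, button2, button3 above 0.015 m).
It fails at once if a button is flicked (moves faster than 0.6 m/s) (linear speed of any of button1, button2, button3 above 0.6 m/s).
It fails at once if a bystander is pushed more than 15 mm from its place (distance of any of thimble, spool, weight, chalk, shears, cone_white, cone_brown from where it was at the start of the episode above 0.015 m).
It fails at once if a bystander is tipped by more than 0.4 rad (angle between any of thimble, spool, weight, chalk, shears, cone_white, cone_brown's own z axis and vertical above 0.4 rad).
It also fails if it takes over 72 s, if anything falls off the work surface, if the arm or the gripper's body presses on something with over 40 N, if the wrist force passes 120 N, or if a joint passes its speed limit or range.

ROBOT

A 7-joint arm with a two-finger parallel gripper is mounted at the origin on the work surface. World frame = base frame: x ahead of the robot, y to its left, z up, the work surface at z = 0. Lengths are in m, angles in degrees, forces in N, time in s.
With the tool pointing down it reaches from about 0.425 to 0.95 m from the base axis. Payload 4.7 kg.
Tool frame: the origin (TCP) lies midway between the tips of the shut fingers; the grasp point (between the pads) lies 19 mm behind it (env.hold_point_z is the distance from the TCP to the grasp point, in m); z points along the fingers, y is the line along which they close (so a half turn about z gives the same grasp; the last joint's range is limited). The gripper opens to 85 mm and grips with 20 to 120 N. Pads are 22 mm wide; open, the fingers measure 114 mm over their backs; the gripper's body (76 mm by 85 mm) begins 54 mm behind the grasp point. The pads swing forward as they close: fully open they stand 13 mm farther back than shut.
Start: joints at [61.885, 26.849, -2.785, 87.806, 1.381, 65.374, -4.715], TCP at [0.301, -0.604, 0.204] pointing down, gripper open.
Joint ranges: [-148.3, 148.3], [-19.14, 114.17], [-79.39, 73.82], [5.75, 140.21], [-59.74, 239.74], [12.07, 113.84], [-152.46, 152.46]. Speed limits (degrees/s): [147.25, 147.25, 180, 180, 180, 180, 180].

INTERFACE

Orientations are given as a 3x3 rotation matrix whose columns are the frame's x, y, z axes.
In Python, from bench import env, eyes, ticket gives the robot as it stands.
- The arm moves only by the tool carry_out, never from a script. Its argument "rows" is a list of rows, each an object of numbers: "jaw": the opening, from -1 (shut) to 1 (fully open); "tx", "ty", "tz": the shift along the tool's x, y, z each as a share of 0.05 m, from -1 to 1; "turn": the turn about the tool's z as a share of pi rad, from -1 to 1. A call has 1 to 8 rows; each row shifts and turns the commanded pose from where the row before left it, along the tool's axes as they then stand; what a row does not reach is not made up. A row lasts 1/8 s, in which the tool goes at most 62.5 mm and 10.7 degrees, less where a joint would pass 70% of its speed; a pose out of reach is approached as far as the arm can. A call with a number of a shift or a turn outside -1 to 1 is refused whole. A call with a gripper value outside its range is refused whole. The fingers move at their own pace and stop on an object; "squeeze" is the grip in N (left out, the last holds). Time passes only in rows, so rows that do not move let the fingers close. It gives the time, the measured TCP pose, the force, the opening and the grip force at its end, in the units of the state.
- env.observe(): the state, without advancing time (a new reading comes with each control period).
- eyes.grab_frame(name): name is "scene" or "top" or "wrist"; returns a dict with "color" (480x640x3 uint8, red, green, blue), "z_map" (480x640 float32, m along the optical axis (not along the pixel's ray), 0 where there is no reading), "K" (3x3 intrinsics, pixels), "dist_coeffs" ([k1, k2, p1, p2, k3] as OpenCV has them; the pictures are not rectified), "pose" (4x4, takes a point from camera to world coordinates). Camera axes: x right, y down, z forward; pixel columns grow to the right and rows downward; lengths in m; the calibration is good to about 2 mm. A picture is of the moment at which its call begins.
- ticket.finish_job(): hands the job in; it is judged then, once.
The state is a dict: "time_s": time; "qpos": joint angles; "qd": joint speeds; "effort": joint torques, N m; "ee_pos": TCP position; "eef_rot": TCP orientation; "contact_force": force on the tool from outside, world axes, zero at the start; "wrist_torque": the same for the moment, N m; "grip_width": finger opening in m; "grasp_force": force on a finger pad.
Only numpy, scipy, OpenCV 4.12 (cv2) and the standard library are available. Lean on these libraries where they do the work, as an engineer would, in place of code of your own. Each camera call takes 0.05 s, during which the arm holds its last target. There are 200 camera calls.

## Working session

There is one attempt and no reset: what is moved stays moved. The work goes in short steps, Python scripts to look and compute and a tool call to move; the robot and the scene stay as the last step left them, time stands still between calls to the robot, and variables do not carry over. Pictures are saved under pics/ and viewed, at most 10 in all, crops included, and the job is handed in when it is done.

Besides the shell and the picture viewer there is one more tool, called after "Emit:" in YAML: its name, and indented under it one key for each argument. carry_out: Moves the arm, as the interface text tells. Its arguments: {"type":"object","properties":{"rows":{"type":"array","items":{"type":"object","properties":{"jaw":{"type":"number"},"tx":{"type":"number","minimum":-1,"maximum":1},"ty":{"type":"number","minimum":-1,"maximum":1},"tz":{"type":"number","minimum":-1,"maximum":1},"turn":{"type":"number","minimum":-1,"maximum":1}}}},"squeeze":{"type":"number"}},"required":["rows"]}

```bash
ls; mkdir -p pics; python3 - <<'E'
from bench import env, eyes
import cv2, numpy as np
for n in ("top","scene"):
    f=eyes.grab_frame(n); cv2.imwrite(f"pics/{n}0.png",f["color"][:,:,::-1]); np.savez(f"{n}0.npz",**f)
    print(n,f["K"].round(1).tolist(),f["dist_coeffs"],f["pose"].round(3).tolist())
o=env.observe(); print(o["time_s"],o["ee_pos"],o["eef_rot"],o["grip_width"])
E
```

```text
pics
top [[536.9, 0.0, 314.3], [0.0, 536.9, 244.2], [0.0, 0.0, 1.0]] [-0.12620215  0.          0.          0.          0.        ] [[-0.0, -0.999, 0.043, 0.574], [-1.0, -0.0, -0.005, -0.022], [0.005, -0.043, -0.999, 0.96], [0.0, 0.0, 0.0, 1.0]]
scene [[587.6, 0.0, 311.3], [0.0, 587.6, 228.8], [0.0, 0.0, 1.0]] [-0.1283576  0.         0.         0.         0.       ] [[0.286, 0.621, -0.73, 1.327], [0.958, -0.173, 0.228, -0.244], [0.015, -0.765, -0.644, 0.677], [0.0, 0.0, 0.0, 1.0]]
0.1 [ 0.30050214 -0.60375836  0.2025434 ] [[ 8.95244090e-01  4.45575251e-01 -8.45024133e-04]
 [ 4.45576051e-01 -8.95242633e-01  1.61589224e-03]
 [-3.65000377e-05 -1.82314050e-03 -9.99998337e-01]] 0.0855037620875555
```

View pics/top0.png

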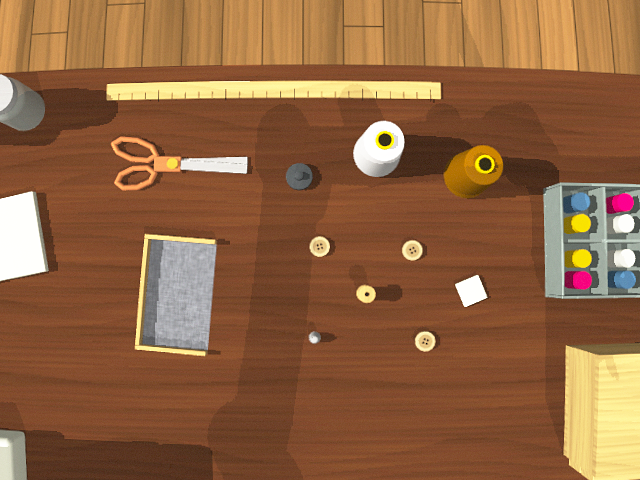

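View pics/scene0.png

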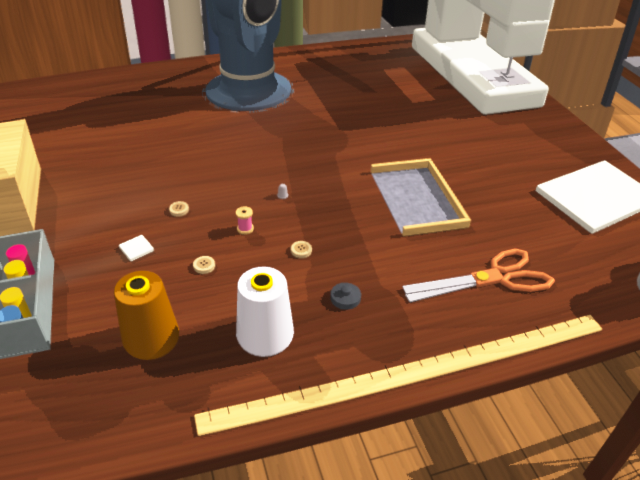

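The top view has the tray at px (137-216, 235-354), its mouth facing right (-y). The buttons are at (320,246), (412,250) and (425,341), the spool at (366,294), thimble at (314,338), weight at (299,176), chalk at (471,291). Next I'll measure them.

```bash
cat > h.py <<'E'
import cv2, numpy as np
def ray(f,px,z):
    p=cv2.undistortPoints(np.array(px,float).reshape(-1,1,2),f["K"],f["dist_coeffs"]).reshape(-1,2)
    d=np.c_[p,np.ones(len(p))]@f["pose"][:3,:3].T; o=f["pose"][:3,3]
    return o+d*((z-o[2])/d[:,2])[:,None]
def blobs(f,lo,hi,amin,amax,roi=None):
    m=cv2.inRange(cv2.cvtColor(f["color"],cv2.COLOR_RGB2HSV),lo,hi)
    if roi: k=np.zeros_like(m); k[roi[1]:roi[3],roi[0]:roi[2]]=255; m&=k
    m=cv2.morphologyEx(m,cv2.MORPH_CLOSE,np.ones((5,5)))
    return [c for c in cv2.findContours(m,cv2.RETR_EXTERNAL,cv2.CHAIN_APPROX_NONE)[0] if amin<cv2.contourArea(c)<amax]
E
python3 - <<'E'
from h import *
f=dict(np.load("top0.npz"))
hsv=cv2.cvtColor(f["color"],cv2.COLOR_RGB2HSV)
for p in [(320,240),(412,243),(425,334),(366,288),(146,290),(180,290),(314,337),(299,176),(471,291),(340,300)]: print(p,hsv[p[1],p[0]])
print("yellow")
for c in blobs(f,(14,60,150),(32,200,255),60,20000,(100,200,500,400)):
    (u,v),r=cv2.minEnclosingCircle(c); w=ray(f,[(u,v),(u+r,v)],0.008); print((u,v),r,w[0].round(4),np.linalg.norm(w[1]-w[0]).round(4))
for c in blobs(f,(0,0,70),(180,60,190),1500,20000,(100,200,260,400)):
    b=cv2.boxPoints(cv2.minAreaRect(c)); print("felt",b.tolist(),ray(f,b,0).round(4).tolist())
for c in blobs(f,(14,60,150),(32,200,255),300,20000,(100,200,260,400)):
    b=cv2.boxPoints(cv2.minAreaRect(c)); print("tray",b.tolist(),ray(f,b,0.018).round(4).tolist())
for n,p,z in [("spool",(366,294),.04),("thimble",(314,338),.02),("weight",(299,176),.024),("chalk",(471,291),.008),("tip",(247,164),.01)]: print(n,ray(f,[p],z).round(3))
E
```

```text
(320, 240) [ 21 111 232]
(412, 243) [ 23  90 244]
(425, 334) [ 22  93 245]
(366, 288) [ 24 111 251]
(146, 290) [ 17 114 116]
(180, 290) [120   6 167]
(314, 337) [ 30   7 232]
(299, 176) [85 15 99]
(471, 291) [ 30   3 255]
(340, 300) [ 12 169 133]
yellow
(424.6897277832031, 340.7885437011719) 10.469642639160156 [ 0.4431 -0.2232  0.008 ] 0.0189
(365.2954406738281, 293.6477355957031) 9.985671043395996 [ 0.5274 -0.1171  0.008 ] 0.0178
(411.8333435058594, 249.8333282470703) 10.395068168640137 [ 0.6051 -0.2006  0.008 ] 0.0187
(319.125, 246.0) 10.405177116394043 [ 0.612  -0.0352  0.008 ] 0.0185
(174.5, 294.5) 68.20933532714844 [0.5253 0.2227 0.008 ] 0.1224
felt [[141.5655517578125, 344.2137756347656], [150.36553955078125, 238.61380004882812], [216.24139404296875, 244.10348510742188], [207.44140625, 349.7034606933594]] [[0.4347, 0.2852, 0.0], [0.6256, 0.2701, 0.0], [0.6156, 0.1494, 0.0], [0.4263, 0.1647, 0.0]]
tray [[133.278076171875, 349.685546875], [143.73046875, 232.61878967285156], [215.35592651367188, 239.013916015625], [204.90353393554688, 356.0806884765625]] [[0.4273, 0.2946, 0.018], [0.6353, 0.2768, 0.018], [0.6238, 0.1479, 0.018], [0.4178, 0.1657, 0.018]]
spool [[ 0.528 -0.115  0.04 ]]
thimble [[ 0.451 -0.026  0.02 ]]
weight [[0.735 0.    0.024]]
chalk [[ 0.531 -0.308  0.008]]
tip [[0.759 0.094 0.01 ]]
```

Emit:
carry_out:
  rows:
    - {"turn": -0.059,"jaw": -0.48}
    - {"turn": -0.059,"jaw": -0.48}
    - {"turn": -0.059,"jaw": -0.48}
    - {"turn": -0.059,"jaw": -0.48}
    - {"turn": -0.059,"jaw": -0.48}
    - {"turn": -0.059,"jaw": -0.48}
    - {"turn": -0.058,"jaw": -0.48}
    - {"jaw": -0.48}
  squeeze: 20

```text
validation failed for argument at $.ro...
```

```bash
cat > go.py <<'E'
# go.py x y z [heading]: error to goal in tool axes, as shares
import sys; from bench import env; import numpy as np
o=env.observe(); R=o["eef_rot"]; g=[float(a) for a in sys.argv[1:]]
s=R.T@(np.array(g[:3])-o["ee_pos"])/0.05
h=np.degrees(np.arctan2(R[1,0],R[0,0]))
print("t",o["time_s"],"tcp",np.round(o["ee_pos"],4),"head",h.round(2),"w",round(float(o["grip_width"]),4),"F",np.round(o["contact_force"],1))
print("tx ty tz total",s.round(3),"turn total",((h-g[3])/180).round(4) if len(g)>3 else "")
E
python3 go.py 0.621 -0.084 0.06 100.7
```

```text
t 0.1 tcp [ 0.3005 -0.6038  0.2025] head 26.46 w 0.0855 F [-0.9  0.6  0.3]
tx ty tz total [10.37  -6.445  2.862] turn total -0.4124
```

Emit:
carry_out:
  rows:
    - {"tx": 0,"ty": 0,"tz": 0,"turn": -0.059,"jaw": -0.48}
    - {"tx": 0,"ty": 0,"tz": 0,"turn": -0.059,"jaw": -0.48}
    - {"tx": 0,"ty": 0,"tz": 0,"turn": -0.059,"jaw": -0.48}
    - {"tx": 0,"ty": 0,"tz": 0,"turn": -0.059,"jaw": -0.48}
    - {"tx": 0,"ty": 0,"tz": 0,"turn": -0.059,"jaw": -0.48}
    - {"tx": 0,"ty": 0,"tz": 0,"turn": -0.059,"jaw": -0.48}
    - {"tx": 0,"ty": 0,"tz": 0,"turn": -0.058,"jaw": -0.48}

```text
time_s: 0.98
ee_pos: [0.3006, -0.604, 0.2029]
eef_rot: [[-0.19, 0.982, -0.001], [0.982, 0.19, 0.001], [0.001, -0.0, -1.0]]
contact_force: [-0.4, 0.2, 0.2]
grip_width: 0.022
grasp_force: 0.0
```

```bash
python3 go.py 0.621 -0.084 0.06 100.7
```

```text
t 0.975 tcp [ 0.3006 -0.604   0.2029] head 100.97 w 0.022 F [-0.4  0.2  0.2]
tx ty tz total [8.987 8.271 2.865] turn total 0.0015
```

Emit:
carry_out:
  rows:
    - {"tx": 0.8,"ty": 0.74,"tz": 0,"turn": 0,"jaw": -0.48}
    - {"tx": 0.8,"ty": 0.74,"tz": 0,"turn": 0,"jaw": -0.48}
    - {"tx": 0.8,"ty": 0.74,"tz": 0,"turn": 0,"jaw": -0.48}
    - {"tx": 0.8,"ty": 0.74,"tz": 0,"turn": 0,"jaw": -0.48}
    - {"tx": 0.8,"ty": 0.74,"tz": 0,"turn": 0,"jaw": -0.48}
    - {"tx": 0.8,"ty": 0.74,"tz": 0,"turn": 0,"jaw": -0.48}
    - {"tx": 0.8,"ty": 0.74,"tz": 0,"turn": 0,"jaw": -0.48}
    - {"tx": 0.8,"ty": 0.74,"tz": 0,"turn": 0,"jaw": -0.48}

```text
time_s: 1.98
ee_pos: [0.5332, -0.2337, 0.2032]
eef_rot: [[-0.184, 0.983, -0.0], [0.983, 0.184, -0.0], [0.0, -0.0, -1.0]]
contact_force: [0.7, -0.3, -0.1]
grip_width: 0.0222
grasp_force: 0.0
```

```bash
python3 go.py 0.621 -0.084 0.02 100.7
```

```text
t 1.975 tcp [ 0.5332 -0.2337  0.2032] head 100.6 w 0.0222 F [ 0.7 -0.3 -0.1]
tx ty tz total [2.62  2.279 3.664] turn total -0.0005
```

Emit:
carry_out:
  rows:
    - {"tx": 0.65,"ty": 0.57,"tz": 0,"turn": 0,"jaw": -0.48}
    - {"tx": 0.65,"ty": 0.57,"tz": 0,"turn": 0,"jaw": -0.48}
    - {"tx": 0.65,"ty": 0.57,"tz": 0,"turn": 0,"jaw": -0.48}
    - {"tx": 0.5,"ty": 0.4,"tz": 0,"turn": 0,"jaw": -0.48}
    - {"tx": 0,"ty": 0,"tz": 1,"turn": 0,"jaw": -0.48}
    - {"tx": 0,"ty": 0,"tz": 1,"turn": 0,"jaw": -0.48}
    - {"tx": 0,"ty": 0,"tz": 1,"turn": 0,"jaw": -0.48}
    - {"tx": 0,"ty": 0,"tz": 0,"turn": 0,"jaw": -0.48}

```text
time_s: 2.98
ee_pos: [0.6101, -0.0953, 0.0494]
eef_rot: [[-0.185, 0.983, -0.009], [0.983, 0.185, 0.001], [0.003, -0.009, -1.0]]
contact_force: [-0.0, 0.1, -0.4]
grip_width: 0.0223
grasp_force: 0.0
```

```bash
python3 go.py 0.621 -0.084 0.004 100.7; python3 - <<'E'
from bench import eyes; import cv2
f=eyes.grab_frame("wrist"); cv2.imwrite("pics/w1.png",f["color"][:,:,::-1])
E
```

```text
t 2.975 tcp [ 0.6101 -0.0953  0.0494] head 100.63 w 0.0223 F [-0.   0.1 -0.4]
tx ty tz total [0.18  0.264 0.907] turn total -0.0004
```

View pics/w1.png

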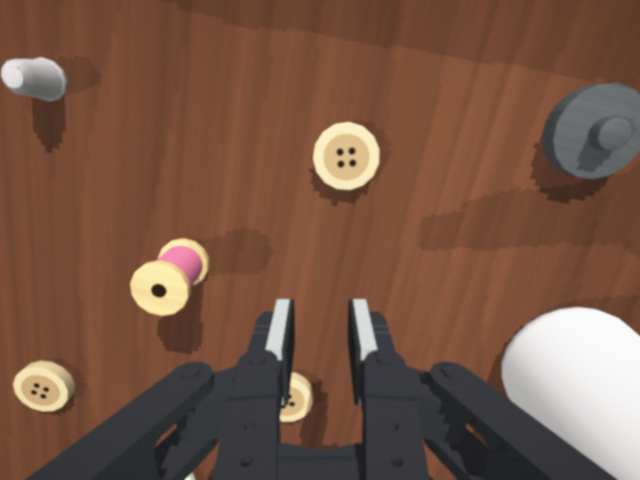

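The wrist view shows button A at (346,156) ahead of the fingertips and slightly right. The tips are clear of the spool (160,288). I'll correct sideways and lower.

Emit:
carry_out:
  rows:
    - {"tx": 0,"ty": 0.26,"tz": 0,"turn": 0,"jaw": -0.48}
    - {"tx": 0,"ty": 0,"tz": 0.5,"turn": 0,"jaw": -0.48}
    - {"tx": 0,"ty": 0,"tz": 0.25,"turn": 0,"jaw": -0.48}
    - {"tx": 0,"ty": 0,"tz": 0.08,"turn": 0,"jaw": -0.48}
    - {"tx": 0,"ty": 0,"tz": 0.04,"turn": 0,"jaw": -0.48}
    - {"tx": 0,"ty": 0,"tz": 0,"turn": 0,"jaw": -0.48}

```text
time_s: 3.78
ee_pos: [0.6271, -0.093, 0.0106]
eef_rot: [[-0.184, 0.983, 0.001], [0.983, 0.184, -0.0], [-0.0, 0.001, -1.0]]
contact_force: [1.1, -0.4, 0.0]
grip_width: 0.0221
grasp_force: 0.0
```

```bash
python3 go.py 0.5644 0.2169 0.003 100.7
```

```text
t 3.775 tcp [ 0.6271 -0.093   0.0106] head 100.61 w 0.0221 F [ 1.1 -0.4  0. ]
tx ty tz total [ 6.324 -0.092  0.15 ] turn total -0.0005
```

Emit:
carry_out:
  rows:
    - {"tx": 0,"ty": -0.08,"tz": 0.06,"turn": 0,"jaw": -0.48}
    - {"tx": 0,"ty": 0,"tz": 0.06,"turn": 0,"jaw": -0.48}
    - {"tx": 0.2,"ty": 0,"tz": 0,"turn": 0,"jaw": -0.48}
    - {"tx": 0.3,"ty": 0,"tz": 0,"turn": 0,"jaw": -0.48}
    - {"tx": 0.2,"ty": 0,"tz": 0,"turn": 0,"jaw": -0.48}
    - {"tx": 0.2,"ty": 0,"tz": 0,"turn": 0,"jaw": -0.48}
    - {"tx": 0.3,"ty": 0,"tz": 0,"turn": 0,"jaw": -0.48}
    - {"tx": 0.3,"ty": 0,"tz": 0,"turn": 0,"jaw": -0.48}

```text
time_s: 4.78
ee_pos: [0.6087, -0.0188, 0.0041]
eef_rot: [[-0.184, 0.983, 0.0], [0.983, 0.184, 0.0], [0.0, 0.0, -1.0]]
contact_force: [0.7, 0.1, -0.5]
grip_width: 0.0223
grasp_force: 0.0
```

```bash
python3 go.py 0.5644 0.2169 0.003 100.7; python3 - <<'E'
from bench import eyes; import cv2
f=eyes.grab_frame("wrist"); cv2.imwrite("pics/w2.png",f["color"][:,:,::-1])
E
```

```text
t 4.775 tcp [ 0.6087 -0.0188  0.0041] head 100.63 w 0.0223 F [ 0.7  0.1 -0.5]
tx ty tz total [ 4.797e+00 -2.000e-03  2.200e-02] turn total -0.0004
```

View pics/w2.png

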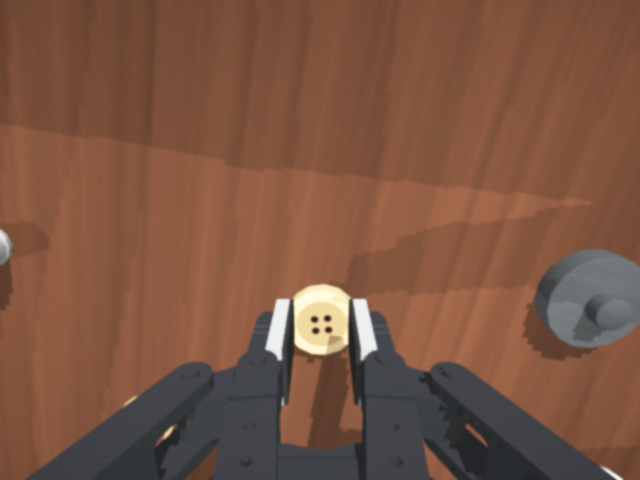

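Button A is nested in the fingertips at (321,320). I'll keep pushing.

Emit:
carry_out:
  rows:
    - {"tx": 0.3,"ty": 0,"tz": 0,"turn": 0,"jaw": -0.48}
    - {"tx": 0.4,"ty": 0,"tz": 0,"turn": 0,"jaw": -0.48}
    - {"tx": 0.4,"ty": 0,"tz": 0,"turn": 0,"jaw": -0.48}
    - {"tx": 0.4,"ty": 0,"tz": 0,"turn": 0,"jaw": -0.48}
    - {"tx": 0.4,"ty": 0,"tz": 0,"turn": 0,"jaw": -0.48}
    - {"tx": 0.4,"ty": 0,"tz": 0,"turn": 0,"jaw": -0.48}
    - {"tx": 0.4,"ty": 0,"tz": 0,"turn": 0,"jaw": -0.48}
    - {"tx": 0.4,"ty": 0,"tz": 0,"turn": 0,"jaw": -0.48}

```text
time_s: 5.82
ee_pos: [0.5801, 0.1337, 0.004]
eef_rot: [[-0.184, 0.983, 0.0], [0.983, 0.184, -0.0], [-0.0, 0.0, -1.0]]
contact_force: [-0.8, -0.7, -0.3]
grip_width: 0.0224
grasp_force: 0.0
```

Emit:
carry_out:
  rows:
    - {"tx": 0.4,"ty": 0,"tz": 0,"turn": 0,"jaw": -0.48}
    - {"tx": 0.35,"ty": 0,"tz": 0,"turn": 0,"jaw": -0.48}
    - {"tx": 0.25,"ty": 0,"tz": 0,"turn": 0,"jaw": -0.48}
    - {"tx": 0.15,"ty": 0,"tz": 0,"turn": 0,"jaw": -0.48}
    - {"tx": 0.1,"ty": 0,"tz": 0,"turn": 0,"jaw": -0.48}
    - {"tx": 0,"ty": 0,"tz": 0,"turn": 0,"jaw": -0.48}

```text
time_s: 6.58
ee_pos: [0.5689, 0.1937, 0.004]
eef_rot: [[-0.184, 0.983, 0.0], [0.983, 0.184, -0.0], [-0.0, 0.0, -1.0]]
contact_force: [-0.1, 0.9, 0.1]
grip_width: 0.022
grasp_force: 0.0
```

```bash
python3 go.py 0.5644 0.2169 0.003 73; python3 - <<'E'
import numpy as np
C=np.array([.443,-.223]); h=np.radians(73); d=np.array([np.cos(h),np.sin(h)])
print("pre",C-.06*d)
for n,p in (("spool",(.528,-.116)),("thimble",(.451,-.026))):
    v=np.array(p)-C; print(n,d[0]*v[1]-d[1]*v[0])
E
```

```text
t 6.575 tcp [0.5689 0.1937 0.004 ] head 100.62 w 0.022 F [-0.1  0.9  0.1]
tx ty tz total [ 0.473 -0.003  0.02 ] turn total 0.1534
pre [ 0.4254577  -0.28037829]
spool -0.050002131851525196
thimble 0.04994678778267486
```

Emit:
carry_out:
  rows:
    - {"tx": 0.2,"ty": 0,"tz": 0,"turn": 0,"jaw": -0.48}
    - {"tx": 0.2,"ty": 0,"tz": 0,"turn": 0,"jaw": -0.48}
    - {"tx": 0.06,"ty": 0,"tz": 0,"turn": 0,"jaw": -0.48}
    - {"tx": 0,"ty": 0,"tz": 0,"turn": 0,"jaw": -0.48}
    - {"tx": -0.5,"ty": 0,"tz": 0,"turn": 0,"jaw": -0.48}
    - {"tx": 0,"ty": 0,"tz": -1,"turn": 0.051,"jaw": -0.48}
    - {"tx": 0,"ty": 0,"tz": -1,"turn": 0.051,"jaw": -0.48}
    - {"tx": 0,"ty": 0,"tz": 0,"turn": 0.051,"jaw": -0.48}

```text
time_s: 7.58
ee_pos: [0.5723, 0.1928, 0.1087]
eef_rot: [[0.297, 0.955, 0.008], [0.955, -0.297, 0.003], [0.005, 0.007, -1.0]]
contact_force: [0.7, 0.5, -0.5]
grip_width: 0.0223
grasp_force: 0.0
```

```bash
python3 go.py 0.4255 -0.2804 0.004 73
```

```text
t 7.575 tcp [0.5723 0.1928 0.1087] head 72.72 w 0.0223 F [ 0.7  0.5 -0.5]
tx ty tz total [-9.919e+00 -7.000e-03  2.041e+00] turn total -0.0015
```

Emit:
carry_out:
  rows:
    - {"tx": -1,"ty": 0,"tz": 0,"turn": 0,"jaw": -0.48}
    - {"tx": -1,"ty": 0,"tz": 0,"turn": 0,"jaw": -0.48}
    - {"tx": -1,"ty": 0,"tz": 0,"turn": 0,"jaw": -0.48}
    - {"tx": -1,"ty": 0,"tz": 0,"turn": 0,"jaw": -0.48}
    - {"tx": -1,"ty": 0,"tz": 0,"turn": 0,"jaw": -0.48}
    - {"tx": -1,"ty": 0,"tz": 0,"turn": 0,"jaw": -0.48}
    - {"tx": -1,"ty": 0,"tz": 0,"turn": 0,"jaw": -0.48}
    - {"tx": -1,"ty": 0,"tz": 0,"turn": 0,"jaw": -0.48}

```text
time_s: 8.57
ee_pos: [0.452, -0.1928, 0.1042]
eef_rot: [[0.292, 0.957, 0.0], [0.957, -0.292, -0.0], [-0.0, 0.001, -1.0]]
contact_force: [0.7, -1.0, -0.3]
grip_width: 0.0223
grasp_force: 0.0
```

Emit:
carry_out:
  rows:
    - {"tx": -1,"ty": 0,"tz": 0,"turn": 0,"jaw": -0.48}
    - {"tx": -0.7,"ty": 0,"tz": 0,"turn": 0,"jaw": -0.48}
    - {"tx": 0,"ty": 0,"tz": 0,"turn": 0,"jaw": -0.48}

```text
time_s: 8.95
ee_pos: [0.4264, -0.2756, 0.104]
eef_rot: [[0.298, 0.955, -0.001], [0.955, -0.298, -0.001], [-0.001, -0.0, -1.0]]
contact_force: [-0.1, 0.2, -0.2]
grip_width: 0.022
grasp_force: 0.0
```

```bash
python3 go.py 0.4255 -0.2804 0.004 73;  python3 - <<'E'
from bench import eyes; from h import *
f=eyes.grab_frame("top"); cv2.imwrite("pics/t2.png",f["color"][:,:,::-1])
for c in blobs(f,(14,60,150),(32,200,255),60,600):
    (u,v),r=cv2.minEnclosingCircle(c); print((int(u),int(v)),round(r,1),ray(f,[(u,v)],0.008)[0].round(4))
E
```

```text
t 8.95 tcp [ 0.4264 -0.2756  0.104 ] head 72.69 w 0.022 F [-0.1  0.2 -0.2]
tx ty tz total [-0.093  0.012  2.   ] turn total -0.0017
(572, 366) 9.6 [ 0.3919 -0.4998  0.008 ]
(424, 340) 10.6 [ 0.4428 -0.2231  0.008 ]
(365, 293) 10.0 [ 0.5274 -0.1171  0.008 ]
(411, 249) 10.3 [ 0.605  -0.2005  0.008 ]
(319, 246) 10.4 [ 0.612  -0.0352  0.008 ]
```

View pics/t2.png

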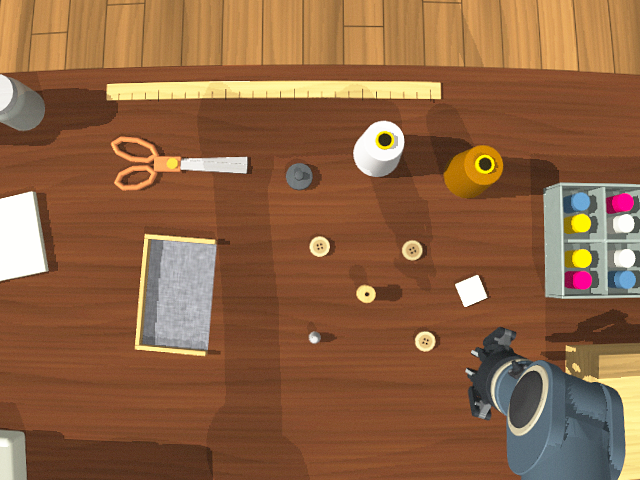

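The top view shows button A still at (319,246). With the jaw part open the tips stand back from the TCP, so they passed above it. I'll find the table by touch here.

Emit:
carry_out:
  rows:
    - {"tx": -0.04,"ty": 0,"tz": 0.9,"turn": 0,"jaw": -0.48}
    - {"tx": -0.04,"ty": 0,"tz": 0.9,"turn": 0,"jaw": -0.48}
    - {"tx": 0,"ty": 0,"tz": 0.2,"turn": 0,"jaw": -0.48}
    - {"tx": 0,"ty": 0,"tz": 0.04,"turn": 0,"jaw": -0.48}
    - {"tx": 0,"ty": 0,"tz": 0.02,"turn": 0,"jaw": -0.48}
    - {"tx": 0,"ty": 0,"tz": 0,"turn": 0,"jaw": -0.48}

```text
time_s: 9.75
ee_pos: [0.4278, -0.2764, 0.0023]
eef_rot: [[0.291, 0.957, 0.002], [0.957, -0.291, -0.001], [-0.001, 0.003, -1.0]]
contact_force: [0.9, 0.3, -0.1]
grip_width: 0.0222
grasp_force: 0.0
```

Emit:
carry_out:
  rows:
    - {"tx": 0,"ty": 0,"tz": 0.02,"turn": 0,"jaw": -0.48}
    - {"tx": 0,"ty": 0,"tz": 0,"turn": 0,"jaw": -0.48}

```text
time_s: 10.0
ee_pos: [0.427, -0.2762, 0.0004]
eef_rot: [[0.291, 0.957, 0.001], [0.957, -0.291, -0.0], [-0.0, 0.001, -1.0]]
contact_force: [0.1, -0.6, 0.0]
grip_width: 0.0223
grasp_force: 0.0
```

Emit:
carry_out:
  rows:
    - {"tx": 0,"ty": 0,"tz": 0.03,"turn": 0,"jaw": -0.48}
    - {"tx": 0,"ty": 0,"tz": 0.03,"turn": 0,"jaw": -0.48}
    - {"tx": 0,"ty": 0,"tz": 0,"turn": 0,"jaw": -0.48}

```text
time_s: 10.38
ee_pos: [0.4267, -0.2759, -0.0032]
eef_rot: [[0.291, 0.957, -0.0], [0.957, -0.291, 0.0], [0.0, -0.0, -1.0]]
contact_force: [0.5, 0.2, -0.4]
grip_width: 0.0225
grasp_force: 0.0
```

Emit:
carry_out:
  rows:
    - {"tx": 0,"ty": 0,"tz": 0.03,"turn": 0,"jaw": -0.48}
    - {"tx": 0,"ty": 0,"tz": 0,"turn": 0,"jaw": -0.48}

```text
time_s: 10.62
ee_pos: [0.4268, -0.276, -0.0046]
eef_rot: [[0.291, 0.957, -0.0], [0.957, -0.291, 0.0], [0.0, -0.0, -1.0]]
contact_force: [0.6, -0.9, -0.3]
grip_width: 0.0225
grasp_force: 0.0
```

Emit:
carry_out:
  rows:
    - {"tx": 0,"ty": 0,"tz": 0.03,"turn": 0,"jaw": -0.48}
    - {"tx": 0,"ty": 0,"tz": 0,"turn": 0,"jaw": -0.48}

```text
time_s: 10.88
ee_pos: [0.4268, -0.2759, -0.0061]
eef_rot: [[0.291, 0.957, -0.0], [0.957, -0.291, 0.0], [0.0, -0.0, -1.0]]
contact_force: [-0.6, 0.2, 0.3]
grip_width: 0.0224
grasp_force: 0.0
```

Emit:
carry_out:
  rows:
    - {"tx": 0,"ty": 0,"tz": 0.03,"turn": 0,"jaw": -0.48}
    - {"tx": 0,"ty": 0,"tz": 0,"turn": 0,"jaw": -0.48}

```text
time_s: 11.12
ee_pos: [0.4268, -0.276, -0.0076]
eef_rot: [[0.291, 0.957, -0.0], [0.957, -0.291, 0.0], [0.0, -0.0, -1.0]]
contact_force: [1.0, 0.0, -0.6]
grip_width: 0.0223
grasp_force: 0.0
```

Emit:
carry_out:
  rows:
    - {"tx": 0,"ty": 0,"tz": 0.02,"turn": 0,"jaw": -0.48}
    - {"tx": 0,"ty": 0,"tz": 0,"turn": 0,"jaw": -0.48}

```text
time_s: 11.38
ee_pos: [0.4268, -0.276, -0.0086]
eef_rot: [[0.291, 0.957, -0.0], [0.957, -0.291, 0.0], [0.0, -0.0, -1.0]]
contact_force: [-0.4, 0.5, 0.6]
grip_width: 0.0224
grasp_force: 0.0
```

```bash
python3 go.py 0.5 -0.0366 -0.0076 73;  python3 - <<'E'
from bench import eyes; from h import *
f=eyes.grab_frame("wrist"); cv2.imwrite("pics/w3.png",f["color"][:,:,::-1])
z=f["z_map"]; 
def w(u,v):
    p=cv2.undistortPoints(np.array([[[u,v]]],float),f["K"],f["dist_coeffs"])[0,0]
    return (f["pose"]@np.r_[np.r_[p,1]*z[v,u],1])[:3].round(4)
for u,v in [(281,302),(284,305),(278,310),(360,302),(357,305),(320,200)]: print(u,v,w(u,v))
E
```

```text
t 11.375 tcp [ 0.4268 -0.276  -0.0086] head 73.08 w 0.0224 F [-0.4  0.5  0.6]
tx ty tz total [ 5.007  0.007 -0.019] turn total 0.0004
281 302 [ 0.4155 -0.261   0.0271]
284 305 [ 0.4163 -0.2623  0.0277]
278 310 [ 0.4148 -0.2612  0.0326]
360 302 [ 0.4449 -0.2701  0.0268]
357 305 [ 0.4436 -0.2698  0.029 ]
320 200 [ 0.4406 -0.2307  0.0087]
```

View pics/w3.png

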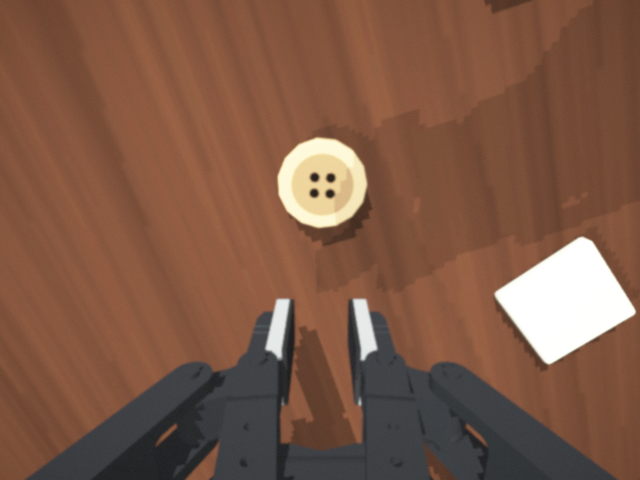

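```bash
python3 - <<'E'
from bench import eyes; from h import *
f=eyes.grab_frame("wrist"); z=f["z_map"]
def w(u,v):
    p=cv2.undistortPoints(np.array([[[u,v]]],float),f["K"],f["dist_coeffs"])[0,0]
    return (f["pose"]@np.r_[np.r_[p,1]*z[v,u],1])[:3].round(4)
for v in range(292,400,4): print(v,w(285,v),w(357,v))
print(f["pose"].round(3))
E
```

```text
292 [ 4.118e-01 -2.695e-01  4.000e-04] [ 4.437e-01 -2.793e-01  2.000e-04]
296 [ 0.4112 -0.2714  0.0006] [ 4.431e-01 -2.813e-01  2.000e-04]
300 [ 0.4168 -0.2615  0.0254] [ 0.4439 -0.2702  0.0245]
304 [ 0.4167 -0.2622  0.0273] [ 0.4437 -0.2697  0.0285]
308 [ 0.4172 -0.2619  0.0313] [ 0.4434 -0.2703  0.0305]
312 [ 0.4174 -0.262   0.0341] [ 0.4431 -0.27    0.0339]
316 [ 0.4173 -0.2629  0.0355] [ 0.4429 -0.2699  0.0369]
320 [ 0.4179 -0.2622  0.0397] [ 0.4427 -0.2696  0.04  ]
324 [ 0.4183 -0.262   0.043 ] [ 0.4425 -0.2696  0.0425]
328 [ 0.4184 -0.2622  0.0453] [ 0.4422 -0.2696  0.0451]
332 [ 0.4187 -0.2621  0.0481] [ 0.442  -0.2697  0.0474]
336 [ 0.4188 -0.2624  0.05  ] [ 0.4418 -0.2696  0.0498]
340 [ 0.4188 -0.2629  0.0517] [ 0.4416 -0.2696  0.052 ]
344 [ 0.4189 -0.263   0.0538] [ 0.4414 -0.2697  0.054 ]
348 [ 0.4191 -0.2631  0.056 ] [ 0.4412 -0.2699  0.0559]
352 [ 0.4188 -0.2641  0.0566] [ 0.4409 -0.2706  0.0569]
356 [ 0.4183 -0.2655  0.0567] [ 0.4405 -0.2719  0.0572]
360 [ 0.4179 -0.2668  0.0569] [ 0.4401 -0.2733  0.0573]
364 [ 0.4173 -0.2684  0.0566] [ 0.4397 -0.2748  0.0572]
368 [ 0.4172 -0.2692  0.0576] [ 0.4393 -0.2763  0.0573]
372 [ 0.4165 -0.2711  0.057 ] [ 0.439  -0.277   0.0582]
376 [ 0.416  -0.2725  0.0571] [ 0.4385 -0.2795  0.057 ]
380 [ 0.4153 -0.2745  0.0565] [ 0.438  -0.2811  0.0569]
384 [ 0.4152 -0.275   0.0578] [ 0.4375 -0.2831  0.0563]
388 [ 0.4142 -0.2777  0.0563] [ 0.4372 -0.2841  0.0569]
392 [ 0.4143 -0.2779  0.058 ] [ 0.4367 -0.2861  0.0565]
396 [ 0.4134 -0.2801  0.0572] [ 0.4364 -0.287   0.0573]
[[ 0.957 -0.275 -0.095  0.452]
 [-0.291 -0.904 -0.313 -0.196]
 [ 0.     0.327 -0.945  0.162]
 [ 0.     0.     0.     1.   ]]
```

```bash
python3 - <<'E'
from bench import eyes; from h import *
f=eyes.grab_frame("scene"); c=f["color"][90:290,60:320,::-1]
cv2.imwrite("pics/s3.png",cv2.resize(c,None,fx=3,fy=3,interpolation=cv2.INTER_CUBIC))
P=np.linalg.inv(f["pose"])
for z in (-.0086,.0,.024): 
    q=P[:3,:3]@np.array([.4268,-.276,z])+P[:3,3]; uv=cv2.projectPoints(q[None],np.zeros(3),np.zeros(3),f["K"],f["dist_coeffs"])[0][0,0]; print(z,uv,(uv-[60,90])*3)
E
```

```text
-0.0086 [151.74488117 213.11362279] [275.23464351 369.34086837]
0.0 [151.02446652 209.51217314] [273.07339955 358.53651941]
0.024 [148.98490766 199.27160198] [266.95472298 327.81480593]
```

View pics/s3.png

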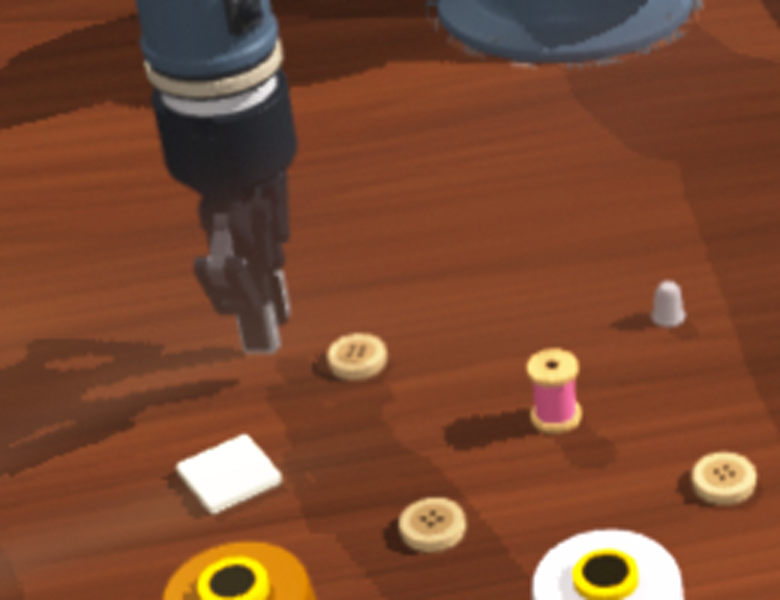

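The crop shows the fingertips at (262,350), with their shadow detached at (235,385). Together with the wrist depth (tips at z≈0.024), this means the tips still hover about 2 cm up. I'll lower by that and check the depth again.

Emit:
carry_out:
  rows:
    - {"tx": 0,"ty": 0,"tz": 0.15,"turn": 0,"jaw": -0.48}
    - {"tx": 0,"ty": 0,"tz": 0.1,"turn": 0,"jaw": -0.48}
    - {"tx": 0,"ty": 0,"tz": 0.05,"turn": 0,"jaw": -0.48}
    - {"tx": 0,"ty": 0,"tz": 0,"turn": 0,"jaw": -0.48}

```text
time_s: 12.02
ee_pos: [0.4267, -0.2759, -0.0238]
eef_rot: [[0.291, 0.957, -0.0], [0.957, -0.291, 0.0], [0.0, -0.001, -1.0]]
contact_force: [-0.3, -0.2, 0.2]
grip_width: 0.0223
grasp_force: 0.0
```

```bash
cat > tip.py <<'E'
from bench import eyes; from h import *
f=eyes.grab_frame("wrist"); z=f["z_map"]
def w(u,v):
    p=cv2.undistortPoints(np.array([[[u,v]]],float),f["K"],f["dist_coeffs"])[0,0]
    return (f["pose"]@np.r_[np.r_[p,1]*z[v,u],1])[:3].round(4)
for v in range(294,304,2): print(v,w(283,v),w(360,v))
for c in blobs(f,(14,60,150),(32,200,255),500,9000):
    (u,v),r=cv2.minEnclosingCircle(c); print("yellow",(int(u),int(v)),round(r,1),ray(f,[(u,v)],0.008)[0].round(4))
E
python3 tip.py
```

```text
294 [ 0.4144 -0.2629  0.0007] [ 0.4453 -0.2723  0.0008]
296 [ 4.14e-01 -2.64e-01  4.00e-04] [ 0.445  -0.2732  0.0009]
298 [ 4.136e-01 -2.650e-01  2.000e-04] [ 4.447e-01 -2.746e-01 -2.000e-04]
300 [ 0.4157 -0.2615  0.0092] [ 0.445  -0.2702  0.0097]
302 [ 0.4161 -0.2611  0.0119] [ 0.4449 -0.2696  0.0123]
yellow (321, 190) 49.7 [ 0.4433 -0.2239  0.008 ]
```

Emit:
carry_out:
  rows:
    - {"tx": 0,"ty": 0,"tz": 0.06,"turn": 0,"jaw": -0.48}
    - {"tx": 0,"ty": 0,"tz": 0.05,"turn": 0,"jaw": -0.48}
    - {"tx": 0.15,"ty": 0,"tz": 0,"turn": 0,"jaw": -0.48}
    - {"tx": 0.2,"ty": 0,"tz": 0,"turn": 0,"jaw": -0.48}
    - {"tx": 0.2,"ty": 0,"tz": 0,"turn": 0,"jaw": -0.48}
    - {"tx": 0.2,"ty": 0,"tz": 0,"turn": 0,"jaw": -0.48}
    - {"tx": 0.2,"ty": 0,"tz": 0,"turn": 0,"jaw": -0.48}
    - {"tx": 0,"ty": 0,"tz": 0,"turn": 0,"jaw": -0.48}

```text
time_s: 13.08
ee_pos: [0.4419, -0.2323, -0.0277]
eef_rot: [[0.291, 0.957, 0.002], [0.957, -0.291, -0.003], [-0.002, 0.003, -1.0]]
contact_force: [-1.3, -2.2, 8.9]
grip_width: 0.0221
grasp_force: 4.5
```

```bash
python3 go.py 0.503 -0.023 -0.029 73; python3 tip.py
```

```text
t 13.075 tcp [ 0.4419 -0.2323 -0.0277] head 73.08 w 0.0221 F [-1.3 -2.2  8.9]
tx ty tz total [ 4.36  -0.05   0.017] turn total 0.0004
294 [ 0.4325 -0.2138  0.0085] [ 0.4606 -0.2266  0.0007]
296 [ 0.4301 -0.2186 -0.    ] [ 0.4603 -0.2284 -0.001 ]
298 [ 4.297e-01 -2.195e-01 -1.000e-04] [ 0.4601 -0.2288 -0.    ]
300 [ 0.4309 -0.2176  0.0057] [ 0.4601 -0.2261  0.0064]
302 [ 0.4309 -0.2179  0.0067] [ 0.4599 -0.2269  0.0065]
yellow (320, 266) 47.8 [ 0.4497 -0.2073  0.008 ]
```

Button C is now really nested (26 mm ahead of the TCP, moved). The tips rub the table with 9 N, so I'll raise 1.5 mm and go on.

Emit:
carry_out:
  rows:
    - {"tx": 0.1,"ty": 0,"tz": -0.04,"turn": 0,"jaw": -0.48}
    - {"tx": 0.25,"ty": 0,"tz": 0,"turn": 0,"jaw": -0.48}
    - {"tx": 0.3,"ty": 0,"tz": 0,"turn": 0,"jaw": -0.48}
    - {"tx": 0.3,"ty": 0,"tz": 0,"turn": 0,"jaw": -0.48}
    - {"tx": 0.3,"ty": 0,"tz": 0,"turn": 0,"jaw": -0.48}
    - {"tx": 0.3,"ty": 0,"tz": 0,"turn": 0,"jaw": -0.48}

```text
time_s: 13.88
ee_pos: [0.4636, -0.1551, -0.0271]
eef_rot: [[0.29, 0.957, -0.0], [0.957, -0.29, 0.0], [0.0, -0.0, -1.0]]
contact_force: [-0.4, 0.3, 0.3]
grip_width: 0.0223
grasp_force: 0.1
```

```bash
python3 go.py 0.503 -0.023 -0.028 73; python3 tip.py
```

```text
t 13.875 tcp [ 0.4636 -0.1551 -0.0271] head 73.12 w 0.0223 F [-0.4  0.3  0.3]
tx ty tz total [ 2.757 -0.012  0.019] turn total 0.0007
294 [ 4.519e-01 -1.408e-01  3.000e-04] [ 0.4822 -0.1498  0.0007]
296 [ 4.516e-01 -1.417e-01  2.000e-04] [ 0.482  -0.1506  0.001 ]
298 [ 0.4515 -0.1422  0.001 ] [ 0.4818 -0.1514  0.001 ]
300 [ 0.4526 -0.1406  0.0062] [ 0.4818 -0.1496  0.006 ]
302 [ 0.4528 -0.1406  0.008 ] [ 0.4817 -0.149   0.0087]
yellow (320, 265) 47.6 [ 0.4712 -0.1301  0.008 ]
```

Emit:
carry_out:
  rows:
    - {"tx": 0.3,"ty": 0,"tz": 0,"turn": 0,"jaw": -0.48}
    - {"tx": 0.35,"ty": 0,"tz": 0,"turn": 0,"jaw": -0.48}
    - {"tx": 0.35,"ty": 0,"tz": 0,"turn": 0,"jaw": -0.48}
    - {"tx": 0.35,"ty": 0,"tz": 0,"turn": 0,"jaw": -0.48}
    - {"tx": 0.35,"ty": 0,"tz": 0,"turn": 0,"jaw": -0.48}
    - {"tx": 0.35,"ty": 0,"tz": 0,"turn": 0,"jaw": -0.48}
    - {"tx": 0.25,"ty": 0,"tz": 0,"turn": 0,"jaw": -0.48}
    - {"tx": 0.15,"ty": 0,"tz": 0,"turn": 0,"jaw": -0.48}

```text
time_s: 14.92
ee_pos: [0.4992, -0.0384, -0.027]
eef_rot: [[0.29, 0.957, 0.0], [0.957, -0.29, -0.0], [0.0, 0.0, -1.0]]
contact_force: [-0.2, -0.3, -0.1]
grip_width: 0.022
grasp_force: 0.1
```

```bash
python3 go.py 0.503 -0.023 -0.027 73; python3 tip.py | grep yel
```

```text
t 14.925 tcp [ 0.4992 -0.0384 -0.027 ] head 73.12 w 0.022 F [-0.2 -0.3 -0.1]
tx ty tz total [ 0.316 -0.017  0.001] turn total 0.0007
yellow (320, 266) 47.7 [ 0.5069 -0.0136  0.008 ]
yellow (602, 237) 52.6 [ 0.6097 -0.0326  0.008 ]
```

Emit:
carry_out:
  rows:
    - {"tx": 0.2,"ty": 0,"tz": 0,"turn": 0,"jaw": -0.48}
    - {"tx": 0.2,"ty": 0,"tz": 0,"turn": 0,"jaw": -0.48}
    - {"tx": 0,"ty": 0,"tz": 0,"turn": 0,"jaw": -0.48}
    - {"tx": -0.4,"ty": 0,"tz": 0,"turn": 0,"jaw": -0.48}
    - {"tx": 0,"ty": 0.15,"tz": 0,"turn": -0.05,"jaw": -0.48}
    - {"tx": 0,"ty": 0.15,"tz": 0,"turn": -0.05,"jaw": -0.48}
    - {"tx": 0,"ty": 0.1,"tz": 0,"turn": -0.05,"jaw": -0.48}
    - {"tx": 0,"ty": 0,"tz": 0,"turn": 0,"jaw": -0.48}

```text
time_s: 15.98
ee_pos: [0.5187, -0.0429, -0.027]
eef_rot: [[-0.172, 0.985, 0.0], [0.985, 0.172, 0.0], [0.0, 0.0, -1.0]]
contact_force: [0.0, 0.5, -0.4]
grip_width: 0.0221
grasp_force: 0.0
```

```bash
python3 tip.py | grep yel;  python3 go.py 0.517 -0.032 -0.027 100
```

```text
yellow (546, 339) 48.2 [ 0.6101 -0.0335  0.008 ]
yellow (327, 205) 50.7 [0.5127 0.0065 0.008 ]
t 16.025 tcp [ 0.5183 -0.0428 -0.0271] head 99.88 w 0.022 F [-0.  -0.4  0.4]
tx ty tz total [ 0.217  0.012 -0.001] turn total -0.0006
```

Emit:
carry_out:
  rows:
    - {"tx": 0.1,"ty": 0.06,"tz": 0,"turn": 0,"jaw": -0.48}
    - {"tx": 0.2,"ty": 0,"tz": 0,"turn": 0,"jaw": -0.48}
    - {"tx": 0.2,"ty": 0,"tz": 0,"turn": 0,"jaw": -0.48}
    - {"tx": 0.3,"ty": 0,"tz": 0,"turn": 0,"jaw": -0.48}
    - {"tx": 0.35,"ty": 0,"tz": 0,"turn": 0,"jaw": -0.48}
    - {"tx": 0.35,"ty": 0,"tz": 0,"turn": 0,"jaw": -0.48}
    - {"tx": 0.35,"ty": 0,"tz": 0,"turn": 0,"jaw": -0.48}
    - {"tx": 0.35,"ty": 0,"tz": 0,"turn": 0,"jaw": -0.48}

```text
time_s: 17.02
ee_pos: [0.502, 0.0678, -0.027]
eef_rot: [[-0.175, 0.984, 0.0], [0.984, 0.175, 0.0], [-0.0, 0.0, -1.0]]
contact_force: [0.2, -0.6, -0.3]
grip_width: 0.0224
grasp_force: 0.0
```

```bash
python3 tip.py | grep yel;  python3 go.py 0.4793 0.1974 -0.027 100
```

```text
yellow (320, 265) 47.9 [0.4974 0.0933 0.008 ]
t 17.075 tcp [ 0.5016  0.0708 -0.0268] head 100.31 w 0.022 F [-0.   2.9  0.4]
tx ty tz total [2.57  0.015 0.009] turn total 0.0017
```

Emit:
carry_out:
  rows:
    - {"tx": 0.3,"ty": 0,"tz": 0,"turn": 0,"jaw": -0.48}
    - {"tx": 0.35,"ty": 0,"tz": 0,"turn": 0,"jaw": -0.48}
    - {"tx": 0.35,"ty": 0,"tz": 0,"turn": 0,"jaw": -0.48}
    - {"tx": 0.35,"ty": 0,"tz": 0,"turn": 0,"jaw": -0.48}
    - {"tx": 0.35,"ty": 0,"tz": 0,"turn": 0,"jaw": -0.48}
    - {"tx": 0.3,"ty": 0,"tz": 0,"turn": 0,"jaw": -0.48}
    - {"tx": 0.25,"ty": 0,"tz": 0,"turn": 0,"jaw": -0.48}
    - {"tx": 0.15,"ty": 0,"tz": 0,"turn": 0,"jaw": -0.48}

```text
time_s: 18.08
ee_pos: [0.481, 0.1855, -0.027]
eef_rot: [[-0.176, 0.984, 0.0], [0.984, 0.176, -0.0], [-0.0, 0.0, -1.0]]
contact_force: [0.4, -0.7, -0.6]
grip_width: 0.0226
grasp_force: 0.1
```

```bash
python3 tip.py | grep yel;  python3 go.py 0.4793 0.1974 -0.027 100
```

```text
yellow (320, 266) 46.5 [0.4764 0.2109 0.008 ]
t 18.125 tcp [ 0.4809  0.1864 -0.0269] head 100.17 w 0.0223 F [ 0.1 -0.1  0.5]
tx ty tz total [0.222 0.007 0.001] turn total 0.0009
```

Emit:
carry_out:
  rows:
    - {"tx": 0.15,"ty": 0,"tz": 0,"turn": 0,"jaw": -0.48}
    - {"tx": 0.12,"ty": 0,"tz": 0,"turn": 0,"jaw": -0.48}
    - {"tx": 0,"ty": 0,"tz": 0,"turn": 0,"jaw": -0.48}
    - {"tx": -0.5,"ty": 0,"tz": 0,"turn": 0,"jaw": -0.48}
    - {"tx": 0,"ty": 0,"tz": -0.8,"turn": 0,"jaw": -0.48}
    - {"tx": 0,"ty": 0,"tz": -0.8,"turn": 0,"jaw": -0.48}
    - {"tx": 0,"ty": 0,"tz": 0,"turn": -0.003,"jaw": -0.48}

```text
time_s: 19.0
ee_pos: [0.4856, 0.1738, 0.0558]
eef_rot: [[-0.184, 0.983, 0.006], [0.983, 0.184, 0.002], [0.001, 0.006, -1.0]]
contact_force: [0.2, 0.5, 0.2]
grip_width: 0.0221
grasp_force: 0.0
```

```bash
python3 go.py 0.623 -0.094 -0.027 100.7
```

```text
t 19.0 tcp [0.4856 0.1738 0.0558] head 100.59 w 0.0221 F [0.2 0.5 0.2]
tx ty tz total [-5.772  1.707  1.663] turn total -0.0006
```

Emit:
carry_out:
  rows:
    - {"tx": -0.82,"ty": 0.24,"tz": 0,"turn": 0,"jaw": -0.48}
    - {"tx": -0.82,"ty": 0.24,"tz": 0,"turn": 0,"jaw": -0.48}
    - {"tx": -0.82,"ty": 0.24,"tz": 0,"turn": 0,"jaw": -0.48}
    - {"tx": -0.82,"ty": 0.24,"tz": 0,"turn": 0,"jaw": -0.48}
    - {"tx": -0.82,"ty": 0.24,"tz": 0,"turn": 0,"jaw": -0.48}
    - {"tx": -0.82,"ty": 0.24,"tz": 0,"turn": 0,"jaw": -0.48}
    - {"tx": -0.82,"ty": 0.24,"tz": 0,"turn": 0,"jaw": -0.48}
    - {"tx": 0,"ty": 0,"tz": 0.8,"turn": 0,"jaw": -0.48}

```text
time_s: 20.0
ee_pos: [0.6221, -0.0992, 0.014]
eef_rot: [[-0.177, 0.984, 0.007], [0.984, 0.177, -0.004], [-0.005, 0.006, -1.0]]
contact_force: [-0.3, 0.3, -0.3]
grip_width: 0.0224
grasp_force: 0.0
```

```bash
python3 tip.py | grep yel; python3 go.py 0.623 -0.094 -0.027 100.7
```

```text
yellow (97, 313) 37.6 [ 0.5124 -0.1368  0.008 ]
yellow (134, 278) 31.0 [ 0.5305 -0.1137  0.008 ]
yellow (323, 150) 41.4 [ 0.612  -0.0355  0.008 ]
t 20.05 tcp [ 0.6154 -0.0961  0.0068] head 100.39 w 0.0223 F [-2.1  0.  -3.8]
tx ty tz total [0.014 0.162 0.675] turn total -0.0017
```

Emit:
carry_out:
  rows:
    - {"tx": 0,"ty": 0,"tz": 0.4,"turn": 0,"jaw": -0.48}
    - {"tx": 0,"ty": 0,"tz": 0.15,"turn": 0,"jaw": -0.48}
    - {"tx": 0,"ty": 0,"tz": 0,"turn": 0,"jaw": -0.48}

```text
time_s: 20.42
ee_pos: [0.6185, -0.0926, -0.0147]
eef_rot: [[-0.185, 0.983, -0.001], [0.983, 0.185, 0.0], [0.0, -0.0, -1.0]]
contact_force: [-0.1, -0.7, -0.3]
grip_width: 0.0221
grasp_force: 0.0
```

```bash
python3 tip.py | grep yel; python3 go.py 0.623 -0.094 -0.027 100.7
```

```text
yellow (63, 368) 44.9 [ 0.5092 -0.1434  0.008 ]
yellow (113, 318) 35.6 [ 0.5308 -0.1133  0.008 ]
yellow (331, 178) 47.7 [ 0.6121 -0.0357  0.008 ]
t 20.475 tcp [ 0.6191 -0.0927 -0.014 ] head 100.68 w 0.0222 F [-0.9 -0.1  0.3]
tx ty tz total [-0.039  0.073  0.26 ] turn total -0.0001
```

Emit:
carry_out:
  rows:
    - {"tx": 0,"ty": 0.07,"tz": 0.15,"turn": 0,"jaw": -0.48}
    - {"tx": 0,"ty": 0,"tz": 0.09,"turn": 0,"jaw": -0.48}
    - {"tx": 0.2,"ty": 0,"tz": 0,"turn": 0,"jaw": -0.48}
    - {"tx": 0.2,"ty": 0,"tz": 0,"turn": 0,"jaw": -0.48}
    - {"tx": 0.2,"ty": 0,"tz": 0,"turn": 0,"jaw": -0.48}
    - {"tx": 0.2,"ty": 0,"tz": 0,"turn": 0,"jaw": -0.48}
    - {"tx": 0.3,"ty": 0,"tz": 0,"turn": 0,"jaw": -0.48}
    - {"tx": 0.35,"ty": 0,"tz": 0,"turn": 0,"jaw": -0.48}

```text
time_s: 21.48
ee_pos: [0.6086, -0.0204, -0.0264]
eef_rot: [[-0.184, 0.983, 0.0], [0.983, 0.184, -0.0], [-0.0, 0.0, -1.0]]
contact_force: [-0.2, 0.6, 0.4]
grip_width: 0.022
grasp_force: 0.1
```

```bash
python3 tip.py | grep yel; python3 go.py 0.5646 0.2155 -0.027 100.7
```

```text
yellow (320, 265) 47.6 [0.6039 0.005  0.008 ]
t 21.525 tcp [ 0.6081 -0.0164 -0.0263] head 100.84 w 0.0221 F [-0.3  2.3  0.6]
tx ty tz total [4.719 0.019 0.025] turn total 0.0008
```

Emit:
carry_out:
  rows:
    - {"tx": 0.3,"ty": 0,"tz": 0.01,"turn": 0,"jaw": -0.48}
    - {"tx": 0.35,"ty": 0,"tz": 0,"turn": 0,"jaw": -0.48}
    - {"tx": 0.35,"ty": 0,"tz": 0,"turn": 0,"jaw": -0.48}
    - {"tx": 0.35,"ty": 0,"tz": 0,"turn": 0,"jaw": -0.48}
    - {"tx": 0.35,"ty": 0,"tz": 0,"turn": 0,"jaw": -0.48}
    - {"tx": 0.35,"ty": 0,"tz": 0,"turn": 0,"jaw": -0.48}
    - {"tx": 0.35,"ty": 0,"tz": 0,"turn": 0,"jaw": -0.48}
    - {"tx": 0.35,"ty": 0,"tz": 0,"turn": 0,"jaw": -0.48}

```text
time_s: 22.52
ee_pos: [0.5832, 0.1149, -0.027]
eef_rot: [[-0.184, 0.983, 0.0], [0.983, 0.184, -0.0], [-0.0, 0.0, -1.0]]
contact_force: [0.3, 0.3, -0.2]
grip_width: 0.0225
grasp_force: 0.1
```

```bash
python3 tip.py | grep yel; python3 go.py 0.5646 0.2155 -0.027 100.7
```

```text
yellow (320, 266) 47.1 [0.5785 0.14   0.008 ]
yellow (35, 2) 35.6 [0.4772 0.21   0.008 ]
t 22.575 tcp [ 0.5826  0.1185 -0.0268] head 100.83 w 0.0222 F [-0.7  2.2 -0.1]
tx ty tz total [1.974 0.012 0.008] turn total 0.0007
```

Emit:
carry_out:
  rows:
    - {"tx": 0.35,"ty": 0,"tz": 0,"turn": 0,"jaw": -0.48}
    - {"tx": 0.35,"ty": 0,"tz": 0,"turn": 0,"jaw": -0.48}
    - {"tx": 0.35,"ty": 0,"tz": 0,"turn": 0,"jaw": -0.48}
    - {"tx": 0.35,"ty": 0,"tz": 0,"turn": 0,"jaw": -0.48}
    - {"tx": 0.25,"ty": 0,"tz": 0,"turn": 0,"jaw": -0.48}
    - {"tx": 0.15,"ty": 0,"tz": 0,"turn": 0,"jaw": -0.48}
    - {"tx": 0.1,"ty": 0,"tz": 0,"turn": 0,"jaw": -0.48}
    - {"tx": 0,"ty": 0,"tz": 0,"turn": 0,"jaw": -0.48}

```text
time_s: 23.58
ee_pos: [0.5659, 0.2071, -0.027]
eef_rot: [[-0.184, 0.983, 0.0], [0.983, 0.184, -0.0], [-0.0, 0.0, -1.0]]
contact_force: [1.1, 0.1, 0.3]
grip_width: 0.022
grasp_force: 0.0
```

```bash
python3 tip.py | grep yel; python3 go.py 0.5646 0.2155 -0.027 100.7; python3 -c "
from h import *
f=dict(np.load('top0.npz')); print(ray(f,[(385,140),(484,163)],.118).round(3))"
```

```text
yellow (320, 264) 46.7 [0.561  0.2334 0.008 ]
yellow (87, 246) 50.9 [0.4746 0.2245 0.008 ]
t 23.625 tcp [ 0.5661  0.2067 -0.027 ] head 100.59 w 0.0219 F [-0.5 -0.1  0.9]
tx ty tz total [ 0.179  0.004 -0.001] turn total -0.0006
[[ 0.777 -0.139  0.118]
 [ 0.741 -0.299  0.118]]
```

Emit:
carry_out:
  rows:
    - {"tx": -0.6,"ty": 0,"tz": 0,"turn": 0,"jaw": -0.48}
    - {"tx": 0,"ty": 0,"tz": -0.8,"turn": 0,"jaw": -0.48}
    - {"tx": 0,"ty": 0,"tz": -0.8,"turn": 0,"jaw": -0.48}
    - {"tx": 0,"ty": 0,"tz": -0.4,"turn": -0.008,"jaw": -0.48}
    - {"tx": 0,"ty": 0,"tz": 0,"turn": 0,"jaw": -0.48}

```text
time_s: 24.25
ee_pos: [0.5728, 0.1773, 0.0747]
eef_rot: [[-0.207, 0.978, 0.004], [0.978, 0.207, 0.001], [0.0, 0.004, -1.0]]
contact_force: [0.1, -0.3, -0.9]
grip_width: 0.0221
grasp_force: 0.0
```

```bash
python3 go.py 0.6177 -0.2596 -0.027 102.2
```

```text
t 24.25 tcp [0.5728 0.1773 0.0747] head 101.97 w 0.0221 F [ 0.1 -0.3 -0.9]
tx ty tz total [-8.735 -0.942  2.029] turn total -0.0013
```

Emit:
carry_out:
  rows:
    - {"tx": -0.95,"ty": -0.1,"tz": 0,"turn": 0,"jaw": -0.48}
    - {"tx": -0.95,"ty": -0.1,"tz": 0,"turn": 0,"jaw": -0.48}
    - {"tx": -0.95,"ty": -0.1,"tz": 0,"turn": 0,"jaw": -0.48}
    - {"tx": -0.95,"ty": -0.1,"tz": 0,"turn": 0,"jaw": -0.48}
    - {"tx": -0.95,"ty": -0.1,"tz": 0,"turn": 0,"jaw": -0.48}
    - {"tx": -0.95,"ty": -0.1,"tz": 0,"turn": 0,"jaw": -0.48}
    - {"tx": -0.95,"ty": -0.1,"tz": 0,"turn": 0,"jaw": -0.48}
    - {"tx": -0.95,"ty": -0.1,"tz": 0,"turn": 0,"jaw": -0.48}

```text
time_s: 25.25
ee_pos: [0.6106, -0.2041, 0.0712]
eef_rot: [[-0.208, 0.978, -0.003], [0.978, 0.208, 0.001], [0.001, -0.002, -1.0]]
contact_force: [0.8, 0.3, -0.1]
grip_width: 0.0224
grasp_force: 0.0
```

Emit:
carry_out:
  rows:
    - {"tx": -0.7,"ty": -0.08,"tz": 0,"turn": 0,"jaw": -0.48}
    - {"tx": -0.4,"ty": -0.06,"tz": 0,"turn": 0,"jaw": -0.48}
    - {"tx": 0,"ty": 0,"tz": 0.7,"turn": 0,"jaw": -0.48}
    - {"tx": 0,"ty": 0,"tz": 0,"turn": 0,"jaw": -0.48}

```text
time_s: 25.75
ee_pos: [0.6135, -0.2558, 0.0345]
eef_rot: [[-0.21, 0.978, -0.007], [0.978, 0.21, 0.003], [0.005, -0.006, -1.0]]
contact_force: [0.1, 0.5, -0.7]
grip_width: 0.0223
grasp_force: 0.0
```

```bash
python3 tip.py | grep yel; python3 go.py 0.6177 -0.2596 -0.027 102.2
```

```text
yellow (327, 165) 36.6 [ 0.6053 -0.2017  0.008 ]
t 25.8 tcp [ 0.6151 -0.256   0.0364] head 102.13 w 0.0224 F [-0.5  0.7  0.6]
tx ty tz total [-0.085  0.039  1.268] turn total -0.0004
```

Emit:
carry_out:
  rows:
    - {"tx": -0.08,"ty": 0.04,"tz": 0.6,"turn": 0,"jaw": -0.48}
    - {"tx": 0,"ty": 0,"tz": 0.4,"turn": 0,"jaw": -0.48}
    - {"tx": 0,"ty": 0,"tz": 0.16,"turn": 0,"jaw": -0.48}
    - {"tx": 0,"ty": 0,"tz": 0,"turn": 0,"jaw": -0.48}

```text
time_s: 26.3
ee_pos: [0.6191, -0.2606, -0.0201]
eef_rot: [[-0.209, 0.978, -0.0], [0.978, 0.209, 0.0], [0.0, -0.0, -1.0]]
contact_force: [0.4, -1.0, 0.3]
grip_width: 0.022
grasp_force: 0.0
```

```bash
python3 tip.py | grep yel; python3 go.py 0.6177 -0.2596 -0.027 102.2
```

```text
yellow (572, 435) 79.9 [ 0.7475 -0.2978  0.008 ]
yellow (317, 171) 49.8 [ 0.6053 -0.2016  0.008 ]
t 26.35 tcp [ 0.6196 -0.2609 -0.0194] head 102.08 w 0.0224 F [ 0.6 -0.6  0.1]
tx ty tz total [ 0.034 -0.032  0.151] turn total -0.0007
```

Emit:
carry_out:
  rows:
    - {"tx": 0,"ty": -0.03,"tz": 0.14,"turn": 0,"jaw": -0.48}
    - {"tx": 0.2,"ty": 0,"tz": 0,"turn": 0,"jaw": -0.48}
    - {"tx": 0.2,"ty": 0,"tz": 0,"turn": 0,"jaw": -0.48}
    - {"tx": 0.2,"ty": 0,"tz": 0,"turn": 0,"jaw": -0.48}
    - {"tx": 0.2,"ty": 0,"tz": 0,"turn": 0,"jaw": -0.48}
    - {"tx": 0.3,"ty": 0,"tz": 0,"turn": 0,"jaw": -0.48}
    - {"tx": 0.35,"ty": 0,"tz": 0,"turn": 0,"jaw": -0.48}

```text
time_s: 27.22
ee_pos: [0.6023, -0.1895, -0.0269]
eef_rot: [[-0.209, 0.978, 0.0], [0.978, 0.209, -0.0], [-0.0, 0.0, -1.0]]
contact_force: [-0.1, -0.5, -0.9]
grip_width: 0.0223
grasp_force: 0.1
```

```bash
python3 tip.py | grep yel; python3 go.py 0.5222 0.1806 -0.027 102.2
```

```text
yellow (320, 266) 47.8 [ 0.5969 -0.1642  0.008 ]
t 27.275 tcp [ 0.6018 -0.1856 -0.027 ] head 102.26 w 0.022 F [-1.   2.6  0.6]
tx ty tz total [ 7.495e+00 -1.000e-03  2.000e-02] turn total 0.0003
```

Emit:
carry_out:
  rows:
    - {"tx": 0.3,"ty": 0.05,"tz": 0,"turn": 0,"jaw": -0.48}
    - {"tx": 0.35,"ty": 0.05,"tz": 0,"turn": 0,"jaw": -0.48}
    - {"tx": 0.35,"ty": 0.05,"tz": 0,"turn": 0,"jaw": -0.48}
    - {"tx": 0.35,"ty": 0,"tz": 0,"turn": 0,"jaw": -0.48}
    - {"tx": 0.35,"ty": 0,"tz": 0,"turn": 0,"jaw": -0.48}
    - {"tx": 0.35,"ty": 0,"tz": 0,"turn": 0,"jaw": -0.48}
    - {"tx": 0.35,"ty": 0,"tz": 0,"turn": 0,"jaw": -0.48}
    - {"tx": 0.35,"ty": 0,"tz": 0,"turn": 0,"jaw": -0.48}

```text
time_s: 28.28
ee_pos: [0.5809, -0.0534, -0.027]
eef_rot: [[-0.209, 0.978, 0.0], [0.978, 0.209, -0.0], [-0.0, 0.0, -1.0]]
contact_force: [0.5, -0.5, -0.3]
grip_width: 0.022
grasp_force: 0.0
```

```bash
python3 tip.py | grep yel; python3 go.py 0.5222 0.1806 -0.027 102.2
```

```text
yellow (320, 265) 47.8 [ 0.5755 -0.028   0.008 ]
t 28.325 tcp [ 0.5803 -0.0499 -0.027 ] head 102.27 w 0.0221 F [ 0.2  3.3 -0.3]
tx ty tz total [ 4.752 -0.156  0.011] turn total 0.0004
```

Emit:
carry_out:
  rows:
    - {"tx": 0.3,"ty": -0.03,"tz": 0,"turn": 0,"jaw": -0.48}
    - {"tx": 0.35,"ty": -0.03,"tz": 0,"turn": 0,"jaw": -0.48}
    - {"tx": 0.35,"ty": -0.03,"tz": 0,"turn": 0,"jaw": -0.48}
    - {"tx": 0.35,"ty": -0.03,"tz": 0,"turn": 0,"jaw": -0.48}
    - {"tx": 0.35,"ty": -0.03,"tz": 0,"turn": 0,"jaw": -0.48}
    - {"tx": 0.35,"ty": 0,"tz": 0,"turn": 0,"jaw": -0.48}
    - {"tx": 0.35,"ty": 0,"tz": 0,"turn": 0,"jaw": -0.48}
    - {"tx": 0.35,"ty": 0,"tz": 0,"turn": 0,"jaw": -0.48}

```text
time_s: 29.32
ee_pos: [0.5449, 0.0796, -0.027]
eef_rot: [[-0.209, 0.978, 0.0], [0.978, 0.209, -0.0], [-0.0, 0.0, -1.0]]
contact_force: [0.3, 0.7, -0.2]
grip_width: 0.0222
grasp_force: 0.1
```

```bash
python3 tip.py | grep yel; python3 go.py 0.5222 0.1806 -0.027 102.2
```

```text
yellow (320, 265) 47.6 [0.5395 0.105  0.008 ]
yellow (610, 141) 69.8 [0.6259 0.1703 0.008 ]
yellow (627, 36) 27.1 [0.6169 0.2009 0.008 ]
t 29.375 tcp [ 0.5443  0.0829 -0.0269] head 102.28 w 0.0218 F [-0.5  2.2  1.1]
tx ty tz total [ 2.003 -0.015  0.006] turn total 0.0004
```

Emit:
carry_out:
  rows:
    - {"tx": 0.35,"ty": 0,"tz": 0,"turn": 0,"jaw": -0.48}
    - {"tx": 0.35,"ty": 0,"tz": 0,"turn": 0,"jaw": -0.48}
    - {"tx": 0.35,"ty": 0,"tz": 0,"turn": 0,"jaw": -0.48}
    - {"tx": 0.35,"ty": 0,"tz": 0,"turn": 0,"jaw": -0.48}
    - {"tx": 0.25,"ty": 0,"tz": 0,"turn": 0,"jaw": -0.48}
    - {"tx": 0.2,"ty": 0,"tz": 0,"turn": 0,"jaw": -0.48}
    - {"tx": 0.1,"ty": 0,"tz": 0,"turn": 0,"jaw": -0.48}
    - {"tx": 0,"ty": 0,"tz": 0,"turn": 0,"jaw": -0.48}

```text
time_s: 30.38
ee_pos: [0.5247, 0.1739, -0.027]
eef_rot: [[-0.209, 0.978, 0.0], [0.978, 0.209, -0.0], [-0.0, 0.0, -1.0]]
contact_force: [0.3, -0.0, 0.4]
grip_width: 0.0223
grasp_force: 0.0
```

Emit:
carry_out:
  rows:
    - {"tx": -0.6,"ty": 0,"tz": 0,"turn": 0,"jaw": -0.48}
    - {"tx": 0,"ty": 0,"tz": -0.8,"turn": 0,"jaw": -0.48}
    - {"tx": 0,"ty": 0,"tz": -1,"turn": 0,"jaw": -0.48}
    - {"tx": 0,"ty": 0,"tz": -1,"turn": 0,"jaw": -0.48}
    - {"tx": -0.8,"ty": 0,"tz": 0,"turn": 0,"jaw": -0.48}
    - {"tx": -0.8,"ty": 0,"tz": 0,"turn": 0,"jaw": -0.48}
    - {"tx": -0.8,"ty": 0,"tz": 0,"turn": 0,"jaw": -0.48}
    - {"tx": 0,"ty": 0,"tz": 0,"turn": 0,"jaw": -0.48}

```text
time_s: 31.38
ee_pos: [0.5564, 0.0218, 0.1129]
eef_rot: [[-0.201, 0.98, -0.0], [0.98, 0.201, -0.002], [-0.002, -0.0, -1.0]]
contact_force: [-1.7, 0.7, 0.1]
grip_width: 0.0225
grasp_force: 0.0
```

```bash
python3 - <<'E'
from bench import eyes; from h import *
f=eyes.grab_frame("top"); cv2.imwrite("pics/t3.png",f["color"][:,:,::-1])
c,s=.9965,-.083
for n in blobs(f,(14,60,150),(32,200,255),60,700):
    (u,v),r=cv2.minEnclosingCircle(n); p=ray(f,[(u,v)],0.008)[0]; d=p[:2]-[.5255,.2174]
    print((int(u),int(v)),round(r,1),p.round(4),"local",(c*d[0]+s*d[1]).round(4),(-s*d[0]+c*d[1]).round(4))
E
cp pics/t3.png /dev/null; python3 go.py 0.5 0 0.1 102
```

```text
(174, 323) 10.2 [0.4743 0.2233 0.008 ] local -0.0515 0.0016
(187, 298) 9.9 [0.5189 0.1993 0.008 ] local -0.0051 -0.0186
(365, 293) 10.0 [ 0.5274 -0.1171  0.008 ] local 0.0297 -0.3332
(168, 274) 10.1 [0.5606 0.2329 0.008 ] local 0.0337 0.0183
t 31.425 tcp [0.556  0.0246 0.1129] head 101.79 w 0.0222 F [-1.1  0.6  0.3]
tx ty tz total [-0.253 -1.198  0.259] turn total -0.0011
```

View pics/t3.png

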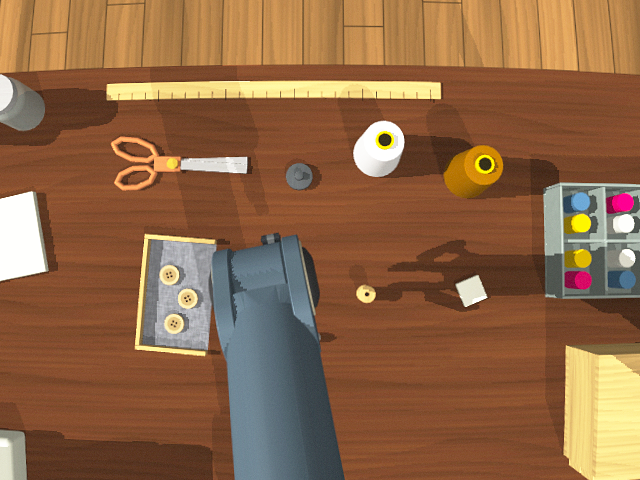

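All three buttons lie in the tray at (169,274), (187,298) and (174,323). Spool, weight, chalk, shears and cones are unmoved, the thimble is hidden by the arm, and the gripper is clear.

```bash
python3 -c "
from bench import ticket; print(ticket.finish_job())"
```

```text
the job is handed in; nothing more can be done
None
```

I handed the job in with all three buttons lying flat inside the tray, the nearest about 24 mm clear of the mouth limit; every bystander in the final top view was unmoved, and the thimble was hidden behind the arm, so I could not see it at the end.

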